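# Jack up the front of a model plinth and hold it

### The arm

A 6-joint arm with a two-finger parallel gripper is mounted at the origin on a cart in front of the work surface, level with it; the furniture and walls round the work are solid. World frame = base frame: x ahead of the robot, y to its left, z up, the work surface at z = 0. Lengths are in m, angles in rad, forces in N, time in s.
With the tool pointing down it reaches from about 0.425 to 0.95 m from the base axis. Payload 3.5 kg.
Tool frame: the origin (TCP) lies at the very end of the fingers, on their centre line; the grasp point (between the pads) lies 19 mm behind it; z points along the fingers, y is the direction in which the jaws open and shut (so a half turn about z gives the same grasp; the last joint's range is limited). The gripper opens to 85 mm and grips with 20 to 120 N. Pads are 22 mm wide; open, the fingers measure 114 mm over their backs; the gripper's body (76 mm by 85 mm) begins 54 mm behind the grasp point. The pads swing forward as they close: fully open they stand 13 mm farther back than shut.
Start: joints at [1.155, 0.286, 1.577, -0, 1.279, -0.15], TCP at [0.177, 0.651, 0.195] pointing down, gripper open.
Joint ranges: [-2.77, 2.77], [-0.9, 2.22], [0.21, 2.48], [-1.53, 4.67], [0.24, 2.81], [-2.84, 2.84]. Speed limits (rad/s): [2.79, 2.79, 3.14, 3.14, 3.14, 3.14].

### API

Orientations are given as a unit quaternion [x, y, z, w].
In Python, from plant import get_state, read_camera, sign_off gives the robot as it stands.
- The arm moves only by the tool step_arm, never from a script. Its argument "targets" is a list that holds one entry, the list of rows, each a list of 5 numbers: the opening, from 0 (shut) to 1 (fully open), then the shift along the tool's x, y, z each as a share of 4 cm, from -1 to 1, then the turn about the tool's z as a share of 5 degrees, from -1 to 1. A call has 1 to 10 rows; each row shifts and turns the commanded pose from where the row before left it, along the tool's axes as they then stand; what a row does not reach is not made up. A row lasts 1/12 s, in which the tool goes at most 41.7 mm and 7.16 degrees, less where a joint would pass 70% of its speed; a pose out of reach is approached as far as the arm can. A call with a number of a shift or a turn outside -1 to 1 is refused whole. A call with a gripper value outside its range is refused whole. The fingers move at their own pace and stop on an object; "squeeze" is the grip in N (left out, the last holds). Time passes only in rows, so rows that do not move let the fingers close. It gives the time, the measured TCP pose, the force and the opening at its end, in the units of the state.
- get_state(): the state, without advancing time (a new reading comes with each control period).
- read_camera(name): name is "scene" or "side" or "wrist"; returns a dict with "pixels" (400x640x3 uint8, red, green, blue), "range_z" (400x640 float32, m along the optical axis (not along the pixel's ray), 0 where there is no reading), "mtx" (3x3 intrinsics, pixels), "k1" (the pictures are not rectified: a ray, as slopes to the right and down, at radius r is drawn at 1 + k1 r^2 times it, then the intrinsics apply), "rvec" (rotation vector, rad) and "tvec" (3), from world to camera coordinates, as OpenCV has them. Camera axes: x right, y down, z forward; pixel columns grow to the right and rows downward; lengths in m; the calibration is good to about 2 mm. A picture is of the moment at which its call begins.
- sign_off(): hands the job in, once; it reports no verdict.
The state is a dict: "time": time; "qpos": joint angles; "dq": joint speeds; "joint_efforts": joint torques, N m; "eef_pos": TCP position; "tcp_rot": TCP orientation; "contact_force": force on the tool from outside, world axes, zero at the start; "wrist_torque": the same for the moment, N m; "opening": opening from 0.0 (shut) to 1.0 (fully open).
Only numpy, scipy, OpenCV 4.12 (cv2) and the standard library are available. Lean on these libraries where they do the work, as an engineer would, in place of code of your own. Each camera call takes 0.05 s, during which the arm holds its last target.

### The job

Stand the small lever jack on the board with its saddle centred under the marked lift point of the plywood plinth, which is the lug with the round boss on top, not the plain lug. Press the jack's handle right down once as a trial lift, let the handle come all the way up again so that the plinth is back on its feet, then press the handle right down a second time and finish while holding it down, with the front of the plinth raised on the saddle. Only the jack may lift the plinth; do not shove the plinth along the board or disturb the tape roll, glue bottle and eraser nearby.

Things in the scene. Friction and masses are not known exactly. Their poses are not given: they have to be found in the camera images.
- lift_point (a point): Middle of the UNDERSIDE of the marked lug: a flat steel tab 50 mm out from the plinth's front face, 40 mm wide, 6 mm thick, underside 70 mm above the board. The point lies 28 mm out from the face, 22 mm from the tab's end. Straight above it on the tab: a round dark boss, 26 mm across, 7 mm high. Axes as the plinth's: x from the front face into the plinth, y left along the face, z up.
- plain_lug (a point): The same point under the second, plain lug of the plinth: same tab without a boss, 100 mm to the left (+y of the plinth) of the marked one. Not to be used.
- jack_cheeks (a point): Grasp point of the jack, 66 mm above its underside: middle of the two upright cheeks that carry the handle's pivot. Over both, the block is 30 mm across (jack's y) and 30 mm along x, its top 84 mm above the board; grip it across y from above. Axes: x level from the handle end to the saddle end, z up. The base plate reaches 62.5 mm ahead of this point and 117.5 mm behind it.
- saddle_top (a point): Centre of the top of the jack's saddle, a round steel disc 30 mm across, 45 mm ahead (+x of the jack) of jack_cheeks; its top is 60 mm above the board with the handle up and rises 22.5 mm as the handle goes fully down (so it meets the lug 10 mm up). The base plate ends 17.5 mm ahead of its centre.
- handle_pad (a point): Middle of the top of the rubber grip on the free end of the jack's handle: grip 44 mm long, 28 mm wide, 16 mm thick. Handle up: 96 mm behind jack_cheeks, 115 mm above the board; fully down: 110 mm behind, 62 mm above the board. The handle turns about a level pivot in the cheeks, 60 mm above the board.
- jack_handle (a joint): Handle angle: 0 = up (rest, leans 0.45 rad up toward its free end), 0.5 rad = fully down against its stop. A spring brings it back up when let go. Pressing at the grip takes 2 to 3 N at first and about 6 to 7 N fully down with the plinth on the saddle; the saddle rises in proportion, 45 mm per rad.
- masking_tape: Bystander: roll of masking tape lying flat, 92 mm across, 24 mm high; origin at the centre of its underside.
- glue_bottle: Bystander: small glue bottle, upright, 34 mm across, 92 mm high; origin at the centre of its underside.
- eraser: Bystander: eraser 20 x 46 x 12 mm lying flat; origin at the centre of its underside.
- jack: The loose lever jack, about 0.75 kg: flat steel base plate 180 x 64 x 8 mm, grey cheeks, a lever handle at one end, a round saddle at the other. Origin: centre of its underside, 27.5 mm behind jack_cheeks; same axes.
- plinth: Loose plywood box, 170 mm deep (x) and 200 mm wide (top board 182 x 212 mm, top 90 mm above the board), 0.7 to 1.0 kg, on four rubber feet 14 mm high, two model houses fixed on top (to 134 mm above the board); both lugs are on its front face, toward the robot. It tips about its rear feet, 181 mm behind the lift point. Origin: centre of its underside (level of the feet).
- setup_board: Fixed plywood setting-up board on which jack and plinth stand: 530 (x) x 390 (y) mm, its flat top 20 mm above the bench (z = 0.02). Origin: its centre, at bench height.

How it is judged:
On the way, in this order (a step that is already met when the one before it is completed fails the run):
1. the jack stands upright on the board with its saddle under the marked lift point, the handle still up (horizontal distance between saddle_top and lift_point below 0.015 m and height (world z) of jack_cheeks below 0.088 m and angle between jack_cheeks's own z axis and vertical below 0.05 rad and value of joint jack_handle below 0.08 rad), for 0.2 s.
2. trial lift: the handle is pressed right down and the saddle raises the lift point (value of joint jack_handle above 0.44 rad and height (world z) of lift_point above 0.098 m and horizontal distance between saddle_top and lift_point below 0.015 m), for 0.2 s.
3. the handle is all the way up again and the plinth back on its feet (value of joint jack_handle below 0.08 rad and height (world z) of lift_point below 0.0925 m), for 0.2 s.
At the end, for the whole second after the job is handed in: Handle held down by the robot (0.44 rad or more, over 1 N), lift point 78 mm or more above the board, carried by the saddle (over 1 N) centred within 15 mm below it; rear feet on the board, jack flat on the board, robot not touching the plinth, all at rest (all of step 2 and height (world z) of plinth below 0.028 m and contact force between jack and plinth above 1 N and contact force between any of the fingers, the arm and jack above 1 N and not (contact force between any of the fingers, the arm and plinth above 0.3 N) and height (world z) of jack_cheeks below 0.088 m and angle between jack_cheeks's own z axis and vertical below 0.05 rad and linear speed of plinth below 0.02 m/s); the arm keeps its last pose, push and grip.
It fails at once if the robot lifts or pushes the plinth itself (more than 3 N) (contact force between any of the fingers, the arm and plinth above 3 N).
It fails at once if the plinth is shoved along the board (more than 30 mm from where it stood) (distance of plinth from where it was at the start of the episode above 0.03 m).
It fails at once if a bystander is moved more than 20 mm or the glue bottle tipped (distance of any of masking_tape, eraser, glue_bottle from where it was at the start of the episode above 0.02 m or angle between glue_bottle's own z axis and vertical above 0.5 rad).
It also fails if it takes over 54 s, if anything falls off the work surface, if the arm or the gripper's body presses on something with over 40 N, if the wrist force passes 120 N, or if a joint passes its speed limit or range.

## Working session

There is one attempt and no reset: what is moved stays moved. The work goes in short steps, Python scripts to look and compute and a tool call to move; the robot and the scene stay as the last step left them, time stands still between calls to the robot, and variables do not carry over. Pictures are saved under pics/ and viewed, and the job is handed in when it is done.

Besides the shell and the picture viewer there is one more tool, called after ">>>" as a command line: name --argument value ..., lists and objects as JSON in quotes. step_arm: Moves the arm, as the interface text tells. Shift numbers are shares of 4 cm and turn numbers shares of 5 degrees, none past 1 either way. Its arguments: {"type":"object","properties":{"targets":{"type":"array"},"squeeze":{"type":"number"}},"required":["targets"]}

```bash
mkdir -p pics; cat > h.py <<'E'
import numpy as np, cv2
from plant import get_state, read_camera
def snap(n,f):
    c=read_camera(n); cv2.imwrite(f'pics/{f}.png',c['pixels'][:,:,::-1]); np.savez(f'pics/{f}.npz',**{k:np.array(v) for k,v in c.items()}); return c
def load(f): return dict(np.load(f'pics/{f}.npz'))
def cloud(c):
    K=c['mtx']; k1=float(c['k1']); z=c['range_z']; h,w=z.shape
    u,v=np.meshgrid(np.arange(w),np.arange(h))
    p=cv2.undistortPoints(np.stack([u,v],-1).reshape(-1,1,2).astype(float),K,np.array([k1,0,0,0.])).reshape(h,w,2)
    P=np.dstack([p[...,0]*z,p[...,1]*z,z]); R,_=cv2.Rodrigues(c['rvec'])
    W=(P-c['tvec'].reshape(3))@R; W[z==0]=np.nan; return W
def proj(c,X):
    return cv2.projectPoints(np.array(X,float).reshape(-1,3),c['rvec'],c['tvec'],c['mtx'],np.array([float(c['k1']),0,0,0.]))[0].reshape(-1,2)
E
python3 - <<'E'
from h import *
for n in ['scene','side','wrist']: 
    c=snap(n,n+'0'); print(n,c['k1'],c['tvec'],c['rvec'])
print(get_state())
E
```

```text
scene -0.01606471216440433 [-0.1304814  -0.18901282  1.67025904] [ 1.42543049  1.73451526 -1.03021518]
side -0.00244044960056573 [ 0.62956556 -0.01464529  1.19421235] [ 0.32484479 -2.77373673  1.1768795 ]
wrist -0.014815924592159628 [-0.67386152 -0.04087391  0.38041864] [-2.2838716  -1.74538822 -0.2789269 ]
{'time': 0.15, 'qpos': array([ 1.15503952e+00,  2.86993381e-01,  1.57787447e+00, -4.53516584e-06,
        1.27857917e+00, -1.50007592e-01]), 'dq': array([-0.00181424, -0.00375943, -0.00131607, -0.00113117,  0.00023431,
       -0.00123367]), 'joint_efforts': array([ 6.96878469e-04, -4.06607008e+01, -2.93138552e+01, -1.51225045e-04,
        3.98428005e-03,  1.46389130e-06]), 'eef_pos': array([0.17701437, 0.65076729, 0.1934259 ]), 'tcp_rot': array([ 1.32483247e-01,  9.91184811e-01, -8.90942996e-04, -2.56716333e-04]), 'contact_force': array([-0.57200877,  0.44980105,  0.59748223]), 'wrist_torque': array([-0.0085813 ,  0.00417098, -0.00717013]), 'opening': 0.992960175348499}
```

View pics/scene0.png

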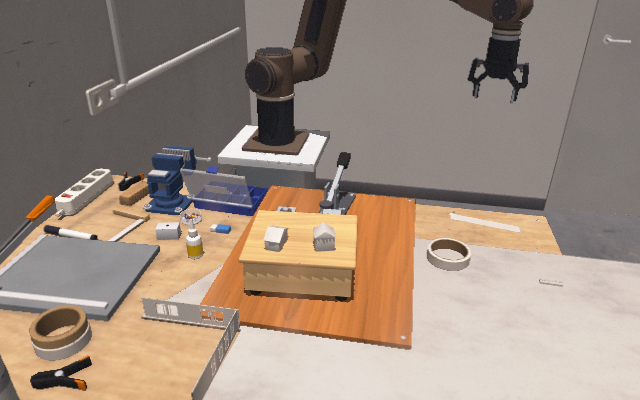

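View pics/side0.png

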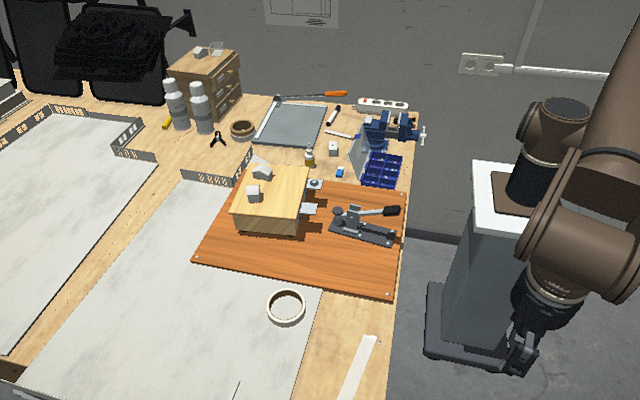

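View pics/wrist0.png

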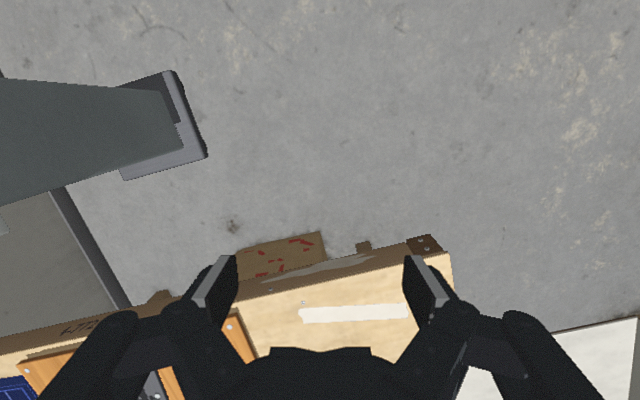

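The scene view shows the plinth at about (300,245), with the jack behind it at (337,195). In the side view, the boss lug is the far one at about (315,184) and the plain lug is at (308,209). The jack there spans (335..405, 205..245), with its handle toward the robot.

```bash
python3 - <<'E'
from h import *
c=load('side0'); W=cloud(c)
im=c['pixels'][140:290,180:430]; cv2.imwrite('pics/sidecrop.png',cv2.resize(im,None,fx=3.2,fy=3.2,interpolation=cv2.INTER_CUBIC)[:,:,::-1])
s=load('scene0'); Ws=cloud(s)
im=s['pixels'][140:310,180:430]; cv2.imwrite('pics/scenecrop.png',cv2.resize(im,None,fx=3.2,fy=3.2,interpolation=cv2.INTER_CUBIC)[:,:,::-1])
# heightmap from both: region
for nm,X in(('side',W),('scene',Ws)):
    m=np.isfinite(X[...,2])&(X[...,0]>0.35)&(X[...,0]<1.1)&(X[...,1]>-.5)&(X[...,1]<.5)&(X[...,2]>0.0)&(X[...,2]<.2)
    P=X[m]; col=(c if nm=='side' else s)['pixels'][m]
    H=np.zeros((750,1000,3),np.uint8)
    r=np.argsort(P[:,2]); P=P[r];col=col[r]
    i=((1.1-P[:,0])*1000).astype(int).clip(0,749); j=((.5-P[:,1])*1000).astype(int).clip(0,999)
    H[i,j]=cv2.applyColorMap((P[:,2]/.15*255).clip(0,255).astype(np.uint8),cv2.COLORMAP_JET)[:,0]
    H=cv2.dilate(H,np.ones((3,3)))
    cv2.imwrite(f'pics/h_{nm}.png',cv2.resize(H,(800,600)))
E
```

```text
(no output)
```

View pics/h_side.png

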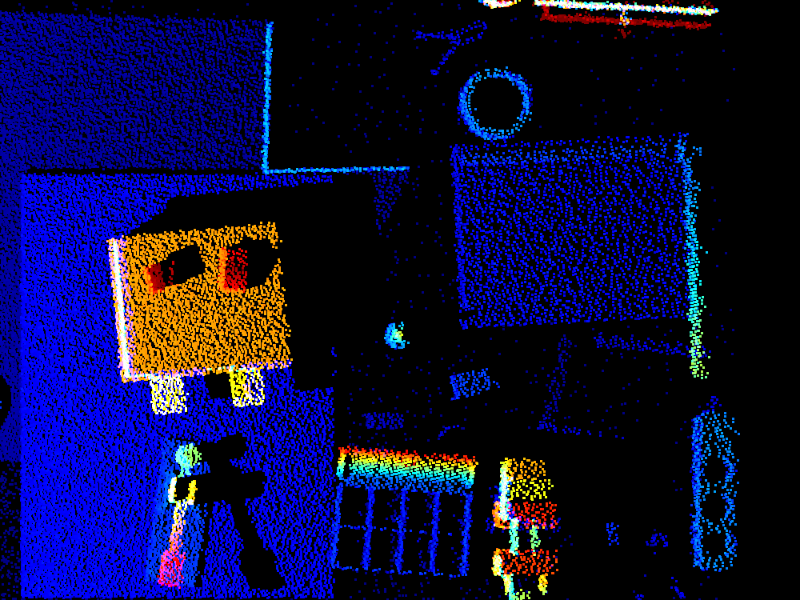

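View pics/h_scene.png

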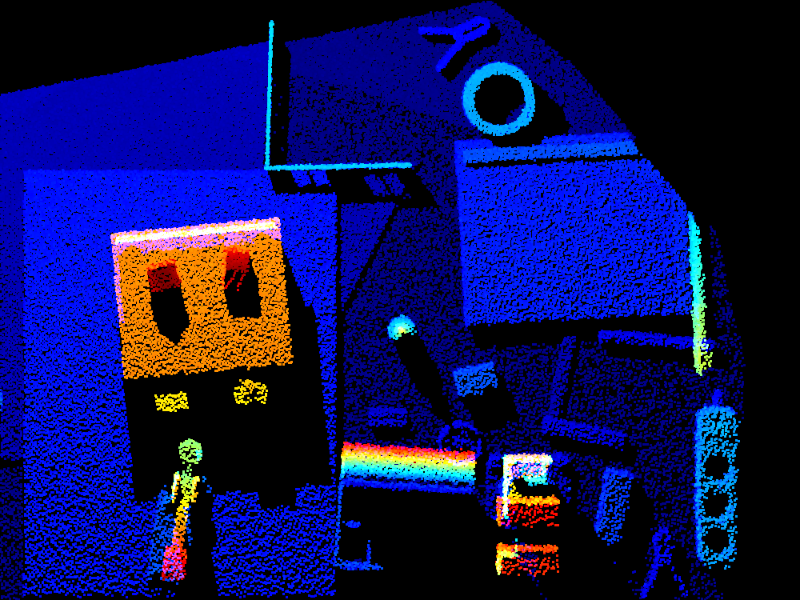

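View pics/sidecrop.png

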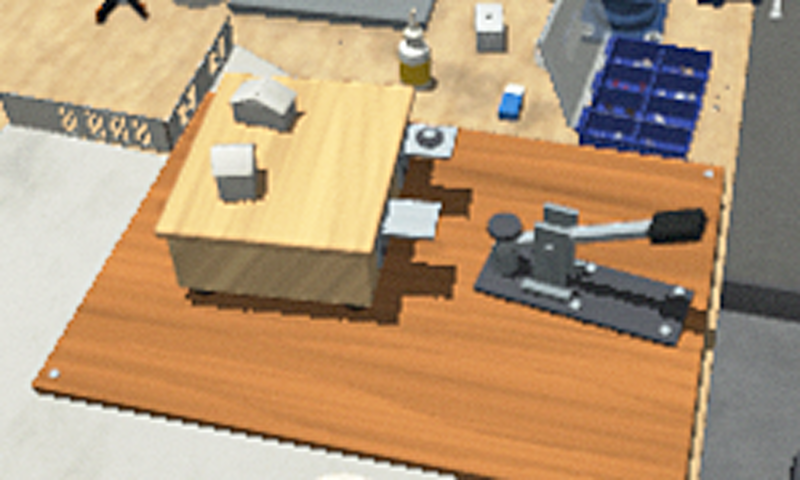

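View pics/scenecrop.png

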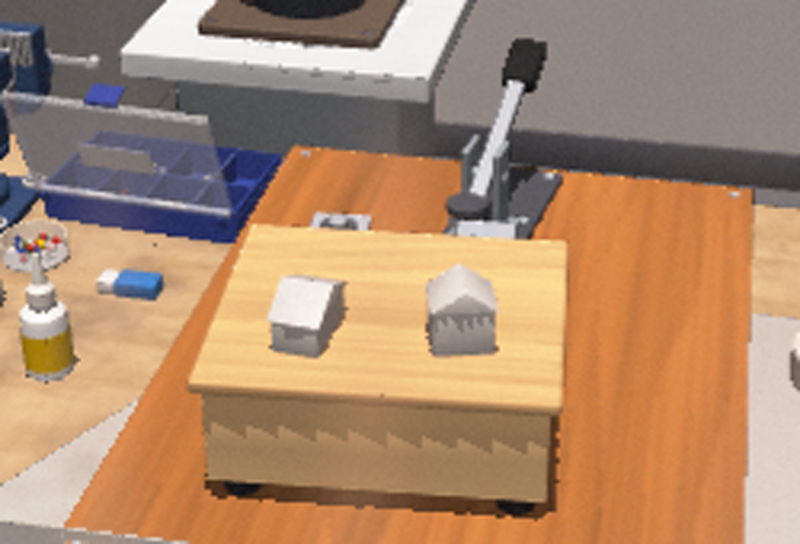

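```bash
python3 - <<'E'
from h import *
from scipy.optimize import least_squares
for nm in('side0','scene0'):
    W=cloud(load(nm)); P=W[np.isfinite(W[...,2])]
    def box(x0,x1,y0,y1,z0,z1): 
        return P[(P[:,0]>x0)&(P[:,0]<x1)&(P[:,1]>y0)&(P[:,1]<y1)&(P[:,2]>z0)&(P[:,2]<z1)]
    b=box(.4,.9,.2,.44,.0,.03); print(nm,'board z',np.median(box(.45,.55,.32,.45,0,.04)[:,2]))
    t=box(.58,.85,.08,.4,.098,.122); print('top z',np.median(t[:,2]),len(t))
    r=cv2.minAreaRect(t[:,:2].astype(np.float32)); print('top rect',r)
    lug=box(.55,.64,.12,.34,.085,.108)
    for y0,y1 in((.24,.34),(.12,.23)):
        l=lug[(lug[:,1]>y0)&(lug[:,1]<y1)&(lug[:,0]<.628)]
        print('lug',len(l),l.min(0),l.max(0),np.median(l,0), cv2.minAreaRect(l[:,:2].astype(np.float32)))
    j=box(.35,.56,.2,.34,.026,.036); print('base',len(j),cv2.minAreaRect(j[:,:2].astype(np.float32)))
    sd=box(.505,.57,.23,.32,.072,.088); print('saddle',len(sd),sd.min(0),sd.max(0),np.median(sd,0))
    ck=box(.46,.52,.23,.32,.095,.115); print('cheek',len(ck),ck.min(0),ck.max(0))
    g=box(.35,.45,.2,.34,.115,.145); print('grip',len(g),g.min(0),g.max(0),np.median(g,0), cv2.minAreaRect(g[:,:2].astype(np.float32)))
E
```

```text
side0 board z 0.018489080969616295
top z 0.10800477970013353 3108
top rect ((0.7056988477706909, 0.24835717678070068), (0.21552340686321259, 0.2167929708957672), 5.423689842224121)
lug 212 [0.58277587 0.26559155 0.08825037] [0.6279281  0.3394748  0.10752681] [0.60760411 0.2931014  0.0942126 ] ((0.6052504181861877, 0.3024579584598541), (0.04505152627825737, 0.07375874370336533), 0.40907490253448486)
lug 130 [0.59205612 0.17005491 0.0871524 ] [0.6277924  0.21202403 0.10270264] [0.6099014  0.19564638 0.09483844] ((0.6113224029541016, 0.19032856822013855), (0.03625545650720596, 0.04060076177120209), 5.773106575012207)
base 639 ((0.4587433338165283, 0.275414377450943), (0.06432025134563446, 0.17900413274765015), 82.7436294555664)
saddle 83 [0.50566473 0.24960806 0.07232473] [0.54404588 0.27950059 0.08127125] [0.52925131 0.26629857 0.07779559]
cheek 75 [0.46089683 0.25442096 0.0950143 ] [0.50224191 0.28840357 0.10588879]
grip 205 [0.3657153  0.2692184  0.11502629] [0.42726236 0.30260209 0.14345123] [0.39057503 0.28946518 0.13163402] ((0.3971666097640991, 0.28340163826942444), (0.0310844611
[... 507 characters left out ...]
3 0.20643756 0.1049415 ] [0.61126874 0.18948196 0.0986719 ] ((0.6093800067901611, 0.18659153580665588), (0.03923201188445091, 0.028611479327082634), 82.84861755371094)
base 268 ((0.4370005130767822, 0.28434231877326965), (0.059297557920217514, 0.13287469744682312), 72.00715637207031)
saddle 105 [0.50545819 0.24806391 0.07201676] [0.55008698 0.28179887 0.08345642] [0.53702107 0.26298996 0.08013737]
cheek 89 [0.46054401 0.25152901 0.0950069 ] [0.5055176  0.28425353 0.10678256]
grip 197 [0.37517931 0.26706243 0.11533175] [0.43199025 0.29687784 0.14491466] [0.40113064 0.28161125 0.13159567] ((0.40309494733810425, 0.28098195791244507), (0.027805190533399582, 0.0583212748169899), 84.4490966796875)
```

```bash
cat >> h.py <<'E'
def T(o,a,pts):
    pts=np.array(pts,float); R=np.array([[np.cos(a),-np.sin(a),0],[np.sin(a),np.cos(a),0],[0,0,1]]); return pts@R.T+np.array([o[0],o[1],.02])
def rect(x0,x1,y0,y1,z): 
    q=[[x0,y0,z],[x1,y0,z],[x1,y1,z],[x0,y1,z]]; return q
def circ(x,y,z,r): 
    t=np.linspace(0,2*np.pi,24,endpoint=False); return [[x+r*np.cos(i),y+r*np.sin(i),z] for i in t]
plinth=[rect(-.091,.091,-.106,.106,.09)]+[rect(-.135,-.091,y-.02,y+.02,.076) for y in(-.05,.05)]+[circ(-.113,-.05,.083,.013)]
jack=[rect(-.09,.09,-.032,.032,.008),circ(.0725,0,.06,.015),rect(.0125,.0425,-.015,.015,.084)]
def overlay(c,models,f,crop,s=3.2):
    x0,x1,y0,y1=crop
    im=cv2.resize(c['pixels'][y0:y1,x0:x1],None,fx=s,fy=s,interpolation=cv2.INTER_CUBIC)[:,:,::-1].copy()
    for o,a,M,col in models:
        for q in M:
            p=(proj(c,T(o,a,q))-[x0,y0]+.5)*s-.5
            cv2.polylines(im,[np.round(p).astype(int).reshape(-1,1,2)],True,col,1,cv2.LINE_AA)
    cv2.imwrite(f'pics/{f}.png',im)
E
python3 - <<'E'
from h import *
from scipy.optimize import least_squares
a0=.0948
for nm,cr in(('side0',(180,430,140,290)),('scene0',(180,430,140,310))):
    c=load(nm);W=cloud(c); P=W[np.isfinite(W[...,2])]
    t=P[(P[:,0]>.6)&(P[:,0]<.85)&(P[:,1]>.08)&(P[:,1]<.4)&(abs(P[:,2]-(.108 if nm=='side0' else .111))<.004)]
    # in plinth axes
    for a in (a0,):
        u=t[:,:2]@np.array([[np.cos(a),-np.sin(a)],[np.sin(a),np.cos(a)]])
        lo,hi=np.percentile(u,.5,0),np.percentile(u,99.5,0); print(nm,lo,hi,hi-lo); m=(lo+hi)/2
        print('centre',m@np.array([[np.cos(a),np.sin(a)],[-np.sin(a),np.cos(a)]]), cv2.minAreaRect(t[:,:2].astype(np.float32)))
    overlay(c,[((.7225,.2475),a0,plinth,(0,0,255)),((.4587,.2754),-.127,jack,(0,255,0))],'ov_'+nm,cr)
E
```

```text
side0 [0.65265678 0.07678226] [0.83197097 0.28685813] [0.17931418 0.21007587]
centre [0.72177002 0.25126979] ((0.7223005890846252, 0.2499334216117859), (0.18217068910598755, 0.2167929708957672), 5.423689842224121)
scene0 [0.65685839 0.07329127] [0.83744075 0.28254703] [0.18058236 0.20925576]
centre [0.72695327 0.247844  ] ((0.7259756326675415, 0.24728259444236755), (0.18521735072135925, 0.21190908551216125), 5.360708236694336)
```

View pics/ov_side0.png

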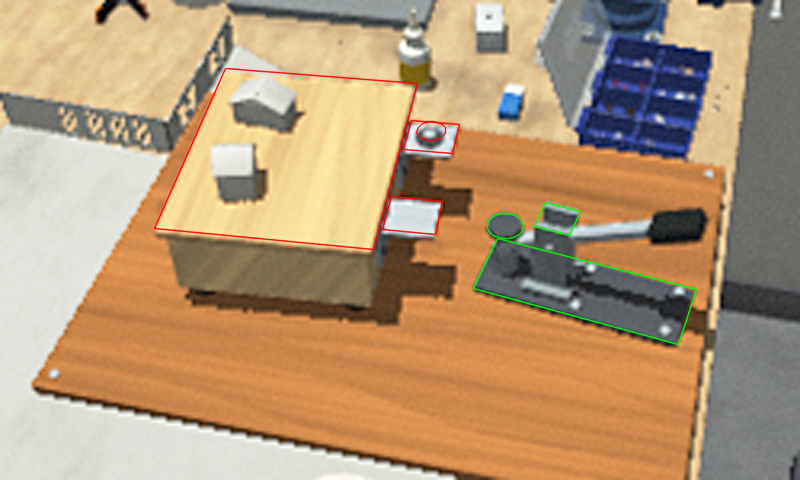

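View pics/ov_scene0.png

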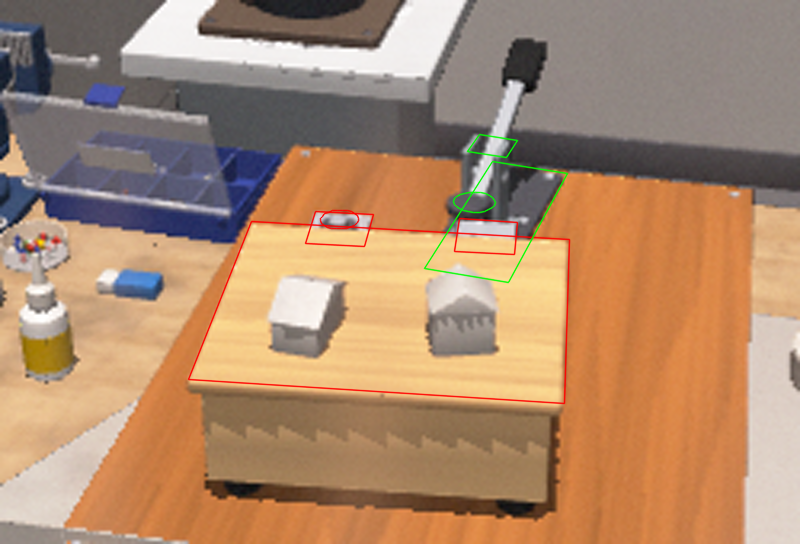

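The overlay shows both fits within about 2 mm. The jack's cheeks are near (.486,.272) with yaw -7.3°. The lift point is near (.616,.1885) with plinth yaw 5.4°.

```bash
cat >> h.py <<'E'
from scipy.spatial.transform import Rotation as Ro
def plan(x,y,z,ydeg):
    """target TCP and tool-y heading deg; turn first, then shift"""
    s=get_state(); R=Ro.from_quat(s['tcp_rot']).as_matrix()
    h=np.degrees(np.arctan2(R[1,1],R[0,1])); d=ydeg-h
    turn=-d/5
    a=np.radians(ydeg); ty=np.array([np.cos(a),np.sin(a),0]); tz=np.array([0,0,-1.]); tx=np.cross(ty,tz)
    D=np.array([x,y,z])-s['eef_pos']
    print('t',round(s['time'],2),'pos',s['eef_pos'].round(4),'head',h.round(2),'tilt',R[2].round(3),'F',s['contact_force'].round(1),'open',round(s['opening'],3))
    print('turn units',turn.round(2),'then shift units x,y,z',(np.array([tx@D,ty@D,tz@D])/.04).round(3))
E
python3 -c "
from h import *
plan(.486,.272,.195,82.7)"
```

```text
t 0.15 pos [0.177  0.6508 0.1934] head 74.77 tilt [ 0.    -0.002 -1.   ] F [-0.6  0.4  0.6] open 0.993
turn units -1.59 then shift units x,y,z [-8.865 -8.411 -0.039]
```

>>> step_arm --targets '[[[1,0,0,0,-0.8],[1,0,0,0,-0.79],[1,-0.4,-0.4,0,0],[1,-0.7,-0.66,0,0],[1,-0.7,-0.66,0,0],[1,-0.7,-0.66,0,0],[1,-0.7,-0.66,0,0],[1,-0.7,-0.66,0,0],[1,-0.7,-0.66,0,0],[1,-0.7,-0.66,0,0]]]'

```text
time: 0.98
eef_pos: [0.3627, 0.4236, 0.1942]
tcp_rot: [0.063, 0.998, -0.0, -0.0]
contact_force: [0.7, 0.1, 0.8]
opening: 0.997
```

>>> step_arm --targets '[[[1,-0.7,-0.66,0,0],[1,-0.7,-0.66,0,0],[1,-0.7,-0.66,0,0],[1,-0.7,-0.66,0,0],[1,-0.4,-0.4,0,0],[1,0,0,0,0],[1,0,0,0,0]]]'

```text
time: 1.57
eef_pos: [0.474, 0.2874, 0.1942]
tcp_rot: [0.065, 0.998, 0.0, -0.0]
contact_force: [-1.1, -0.6, 0.1]
opening: 0.996
```

```bash
python3 -c "
from h import *
plan(.486,.272,.067,82.7)
c=snap('wrist','w1'); snap('scene','sc1');snap('side','sd1')
overlay(c,[((.4587,.2754),-.127,jack,(0,255,0))],'ov_w1',(0,640,0,400),1.25)"
```

```text
t 1.57 pos [0.474  0.2874 0.1942] head 82.56 tilt [ 0.001 -0.    -1.   ] F [-1.1 -0.6  0.1] open 0.996
turn units -0.03 then shift units x,y,z [-0.345 -0.345  3.179]
```

View pics/ov_w1.png

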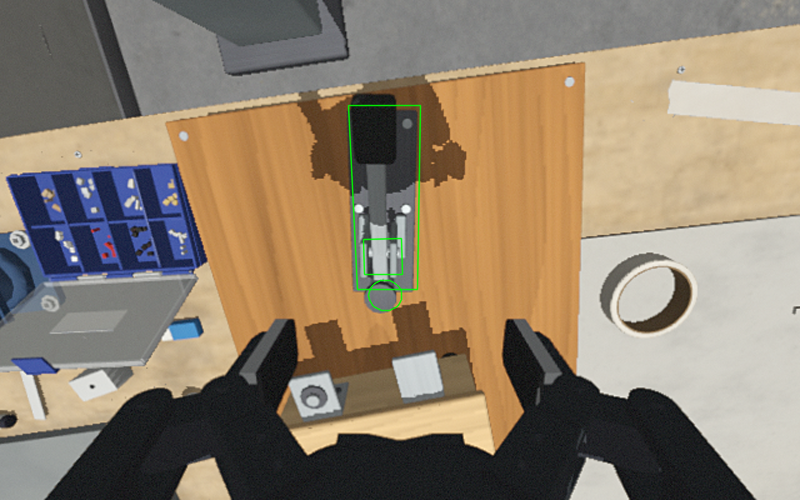

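The wrist overlay matches the jack: its plate spans (350–420, 105–290) and the saddle is at (383,297). I'll align and go down now.

>>> step_arm --targets '[[[1,-0.35,-0.35,0,0],[1,0,0,0.5,0],[1,0,0,0.6,0],[1,0,0,0.6,0],[1,0,0,0.6,0],[1,0,0,0.5,0],[1,0,0,0.37,0],[1,0,0,0,0],[1,0,0,0,0]]]'

```text
time: 2.47
eef_pos: [0.4844, 0.2736, 0.067]
tcp_rot: [0.063, 0.998, -0.0, -0.001]
contact_force: [1.3, -1.0, -0.5]
opening: 1.003
```

```bash
python3 -c "
from h import *
plan(.486,.272,.067,82.7)"
```

```text
t 2.47 pos [0.4844 0.2736 0.067 ] head 82.83 tilt [ 0.002 -0.001 -1.   ] F [ 1.3 -1.  -0.5] open 1.003
turn units 0.03 then shift units x,y,z [-0.044 -0.034 -0.   ]
```

>>> step_arm --targets '[[[0,-0.04,-0.03,0,0],[0,0,0,0,0],[0,0,0,0,0],[0,0,0,0,0],[0,0,0,0,0],[0,0,0,0,0],[0,0,0,0,0],[0,0,0,0,0]]]' --squeeze 60

```text
time: 3.13
eef_pos: [0.4873, 0.2713, 0.0678]
tcp_rot: [0.064, 0.998, 0.0, 0.0]
contact_force: [-0.3, -0.4, -0.8]
opening: 0.006
```

```bash
python3 -c "
from h import *
plan(.5,.188,.067,95.4)
c=snap('side','sd2')
overlay(c,[],'ov_sd2',(180,430,140,290))"
```

```text
t 3.13 pos [0.4873 0.2713 0.0678] head 82.71 tilt [-0.  0. -1.] F [-0.3 -0.4 -0.8] open 0.006
turn units -2.54 then shift units x,y,z [-0.121 -2.103  0.019]
```

View pics/ov_sd2.png

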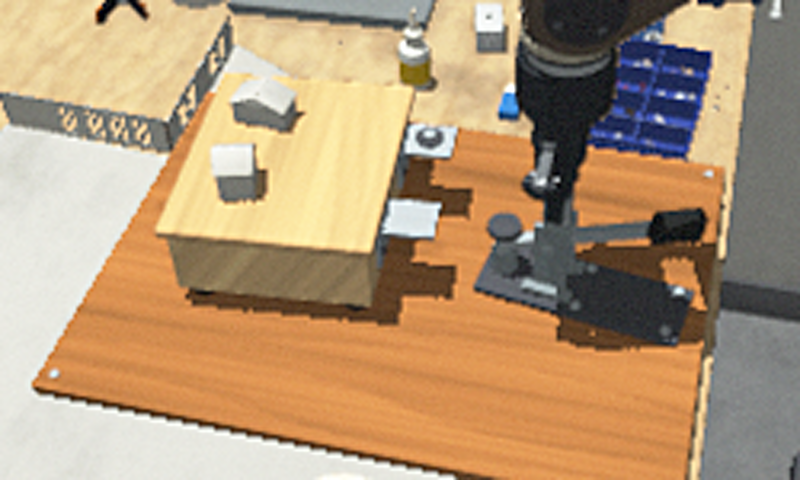

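```bash
python3 -c "
from h import *
c=snap('wrist','w2')
c=snap('scene','sc2')
overlay(c,[((.4587,.2754),-.127,jack,(0,255,0))],'ov_sc2',(270,400,100,230),5)
c=snap('side','sd3')
overlay(c,[((.4587,.2754),-.127,jack,(0,255,0))],'ov_sd3',(310,420,170,260),6)
print(get_state()['opening'],get_state()['eef_pos'])"
```

```text
0.0001951701334062828 [0.48720647 0.27133205 0.06767024]
```

View pics/w2.png

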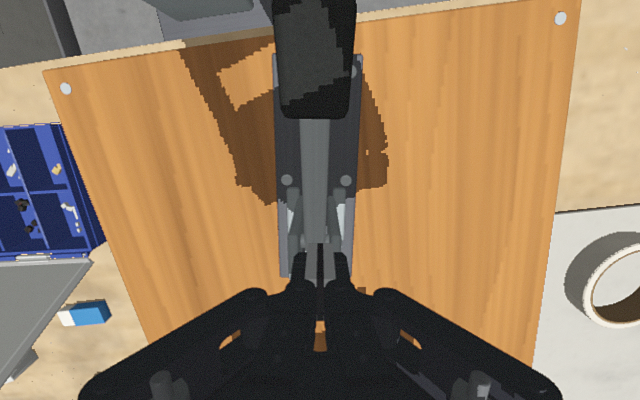

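View pics/ov_sc2.png

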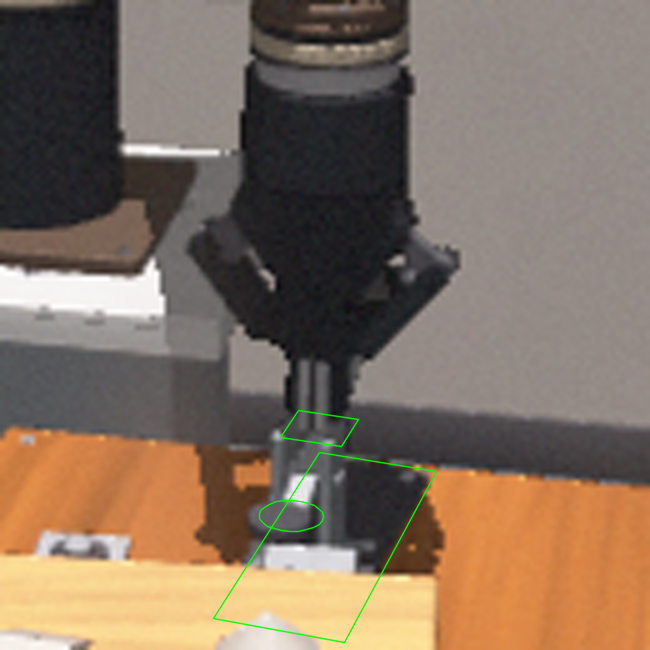

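View pics/ov_sd3.png

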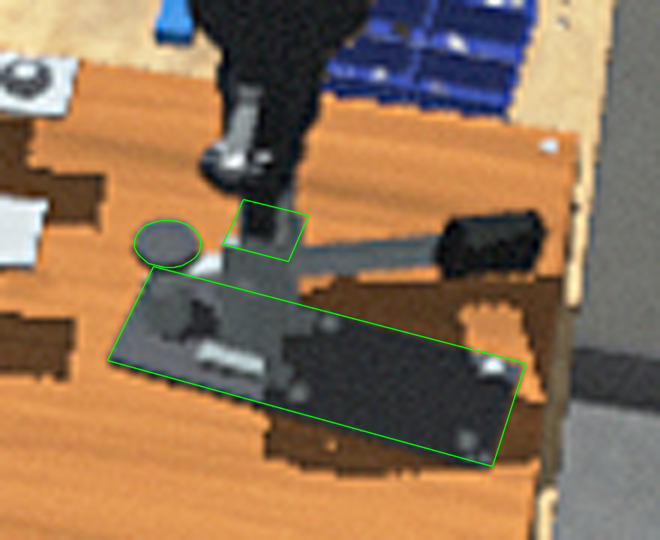

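```bash
python3 -c "
from h import *
for n,o,s in(('sc2',(270,100),5),('sd3',(310,170),6),('w2',(0,0),1)):
    c=load(n)
    for z in(.068,.087,.104): print(n,z,(proj(c,[.4872,.2713,z])-o)*s)
W=cloud(load('sd3'))
for v in range(196,214,2): print(v,[tuple((W[v,u]*1000).round(0)) for u in range(346,362,3)])
s=get_state(); print(s['qpos'])
"
```

```text
sc2 0.068 [[313.70153348 493.61027097]]
sc2 0.087 [[314.71979469 458.5714166 ]]
sc2 0.104 [[315.64375194 426.75934713]]
sd3 0.068 [[256.43443429 282.30056623]]
sd3 0.087 [[258.20872233 252.75114949]]
sd3 0.104 [[259.83483378 225.66711205]]
w2 0.068 [[320.14143468 229.54525325]]
w2 0.087 [[320.20256103 242.1289841 ]]
w2 0.104 [[320.26877356 255.76264787]]
196 [(np.float64(499.0), np.float64(328.0), np.float64(195.0)), (np.float64(491.0), np.float64(327.0), np.float64(197.0)), (np.float64(486.0), np.float64(315.0), np.float64(187.0)), (np.float64(478.0), np.float64(318.0), np.float64(191.0)), (np.float64(475.0), np.float64(289.0), np.float64(165.0)), (np.float64(485.0), np.float64(133.0), np.float64(20.0))]
198 [(np.float64(498.0), np.float64(331.0), np.float64(192.0)), (np.float64(490.0), np.float64(332.0), np.float64(195.0)), (np.float64(483.0), np.float64(334.0), np.float64(198.0)), (np.float64(479.0), np.float64(314.0), np.float64(181.0)), (np.float64(475.0), np.float64(286.0), np.float64(156.0)), (np.float64(484.0), np.float64(136.0), np.float64(14.0))]
200 [(np.float64(498.0), np
[... 1864 characters left out ...]
at64(103.0)), (np.float64(492.0), np.float64(261.0), np.float64(84.0)), (np.float64(480.0), np.float64(287.0), np.float64(112.0)), (np.float64(475.0), np.float64(263.0), np.float64(90.0)), (np.float64(475.0), np.float64(190.0), np.float64(18.0))]
212 [(np.float64(508.0), np.float64(262.0), np.float64(73.0)), (np.float64(496.0), np.float64(285.0), np.float64(99.0)), (np.float64(488.0), np.float64(284.0), np.float64(100.0)), (np.float64(480.0), np.float64(284.0), np.float64(102.0)), (np.float64(474.0), np.float64(271.0), np.float64(90.0)), (np.float64(466.0), np.float64(273.0), np.float64(94.0))]
[ 3.26197016e-01  1.71054016e-01  1.96292437e+00  9.36665584e-06
  1.00772609e+00 -1.11752459e+00]
```

The gripper reads fully shut at 0.0 and so isn't holding the 30 mm block, even though the fingers look like they're at the cheeks. I'll open again and look before trying anything else.

>>> step_arm --targets '[[[1,0,0,0,0],[1,0,0,0,0],[1,0,0,0,0],[1,0,0,0,0],[1,0,0,0,0],[1,0,0,0,0],[1,0,0,0,0]]]'

```text
time: 3.92
eef_pos: [0.4873, 0.2714, 0.0677]
tcp_rot: [0.063, 0.998, 0.0, 0.0]
contact_force: [-0.2, 0.7, -0.0]
opening: 0.979
```

```bash
python3 -c "
from h import *
plan(.486,.272,.067,82.7)
c=snap('wrist','w3')
c=snap('side','sd4')
overlay(c,[((.4587,.2754),-.127,jack,(0,255,0))],'ov_sd4',(310,420,170,260),6)
"
```

```text
t 3.92 pos [0.4873 0.2714 0.0677] head 82.72 tilt [-0.  0. -1.] F [-0.2  0.7 -0. ] open 0.979
turn units 0.0 then shift units x,y,z [0.033 0.012 0.019]
```

View pics/w3.png

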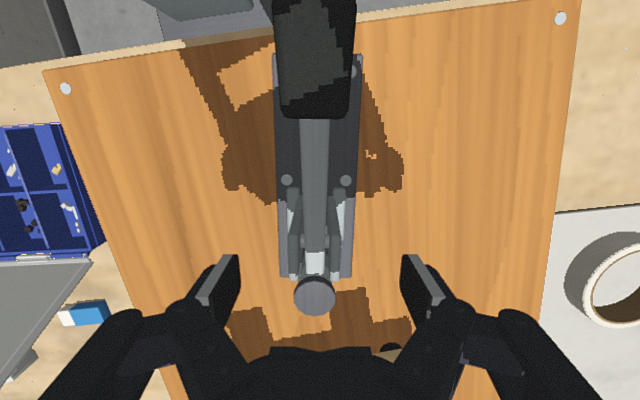

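View pics/ov_sd4.png

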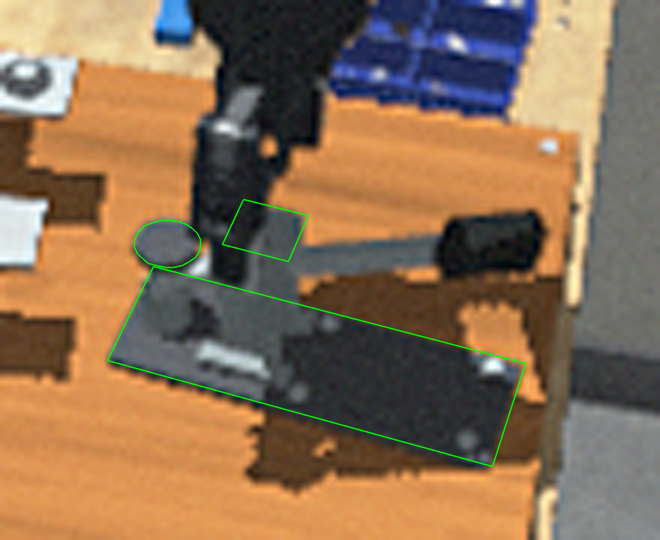

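```bash
python3 -c "
from h import *
import numpy as np
R=Ro.from_quat(get_state()['tcp_rot']).as_matrix(); t=get_state()['eef_pos']
for n,o,s in(('sd4',(310,170),6),('w3',(0,0),1)):
    c=load(n)
    for y in(.0425,-.0425):
      for z in(0,-.013,-.03):
        print(n,y,z,[((proj(c,t+R@np.array([x,y,z]))-o)*s).round(0)[0].tolist() for x in(-.011,.011)])
W=cloud(load('w3'))
for v,u in((270,215),(285,215),(270,425),(258,235),(258,408),(295,315),(265,292),(265,340),(220,315),(240,297),(240,340),(80,315),(120,315)): print(u,v,W[v,u].round(4), (R.T@(W[v,u]-t)).round(4))
"
```

```text
sd4 0.0425 0 [[203.0, 343.0], [251.0, 355.0]]
sd4 0.0425 -0.013 [[204.0, 322.0], [252.0, 335.0]]
sd4 0.0425 -0.03 [[205.0, 296.0], [254.0, 308.0]]
sd4 -0.0425 0 [[261.0, 214.0], [307.0, 226.0]]
sd4 -0.0425 -0.013 [[263.0, 194.0], [309.0, 206.0]]
sd4 -0.0425 -0.03 [[264.0, 167.0], [311.0, 179.0]]
w3 0.0425 0 [[381.0, 244.0], [384.0, 214.0]]
w3 0.0425 -0.013 [[385.0, 253.0], [388.0, 222.0]]
w3 0.0425 -0.03 [[392.0, 267.0], [395.0, 233.0]]
w3 -0.0425 0 [[259.0, 244.0], [257.0, 214.0]]
w3 -0.0425 -0.013 [[255.0, 253.0], [253.0, 222.0]]
w3 -0.0425 -0.03 [[249.0, 267.0], [246.0, 233.0]]
215 270 [0.4705 0.2262 0.1362] [ 0.0109 -0.047  -0.0685]
215 285 [0.4715 0.2296 0.1468] [ 0.0104 -0.0434 -0.079 ]
425 270 [0.4835 0.3195 0.1346] [ 0.0098  0.0472 -0.0669]
235 258 [0.4733 0.2305 0.1216] [ 0.0086 -0.0423 -0.0539]
408 258 [0.4817 0.3144 0.1258] [ 0.0109  0.042  -0.058 ]
315 295 [0.5303 0.2623 0.08  ] [-0.0439 -0.0036 -0.0123]
292 265 [0.4909 0.2547 0.1043] [-0.0057 -0.0161 -0.0365]
340 265 [0.5401 0.2821 0.0287] [-0.0511  0.0173  0.0391]
315 220 [0.4684 0.2708 0.0964] [ 0.0186 -0.003  -0.0286]
297 240 [0.4764 0.2597 0.1029] [ 0.0093 -0.013  -0.0352]
340 240 [0.4789 0.2834 0.104 ] [ 0.0098  0.0109 -0.0362]
315 80 [0.3984 0.2806 0.1332] [ 0.0893 -0.0021 -0.0655]
315 120 [0.413  0.2785 0.1231] [ 0.0746 -0.0023 -0.0554]
```

```bash
python3 -c "
from h import *
s=get_state();R=Ro.from_quat(s['tcp_rot']).as_matrix(); t=s['eef_pos']
for n in('sd3','sc2','w2','sd4','w3'):
    c=load(n);W=cloud(c); L=(W-t)@R; d=c['pixels'].astype(int).max(2)
    m=np.isfinite(L[...,0])&(abs(L[...,0])<.02)&(abs(L[...,1])<.06)&(L[...,2]<.02)&(L[...,2]>-.12)
    print(n)
    for a in np.arange(-.12,.02,.01):
        k=m&(L[...,2]>=a)&(L[...,2]<a+.01)
        if k.sum(): print('  %.2f'%a,k.sum(),'y',np.percentile(L[k][:,1],[2,50,98]).round(3),'x',np.percentile(L[k][:,0],[2,98]).round(3),'lum',np.median(d[k]))
"
```

```text
sd3
  -0.12 30 y [-0.006  0.019  0.059] x [-0.014  0.02 ] lum 30.0
  -0.11 40 y [-0.011  0.018  0.051] x [-0.013  0.019] lum 32.0
  -0.10 22 y [-0.038  0.017  0.045] x [-0.007  0.016] lum 32.5
  -0.09 22 y [-0.023  0.016  0.036] x [-0.006  0.016] lum 67.5
  -0.08 4 y [-0.005  0.004  0.016] x [0.013 0.014] lum 89.5
  -0.07 13 y [-0.003  0.013  0.016] x [-0.002  0.014] lum 44.0
  -0.06 25 y [-0.003  0.014  0.017] x [-0.007  0.014] lum 43.0
  -0.05 22 y [-0.002  0.009  0.017] x [-0.007  0.013] lum 77.0
  -0.04 36 y [-0.011  0.011  0.015] x [-0.012  0.015] lum 88.0
  -0.03 48 y [-0.012  0.012  0.016] x [-0.013  0.018] lum 86.0
  -0.02 36 y [-0.011  0.013  0.016] x [-0.013  0.016] lum 87.0
  -0.01 32 y [0.001 0.013 0.015] x [-0.019  0.016] lum 87.0
  -0.00 33 y [-0.012  0.013  0.015] x [-0.014  0.015] lum 87.0
  0.01 29 y [-0.012  0.013  0.016] x [-0.012  0.015] lum 87.0
sc2
  -0.12 148 y [-0.053 -0.004  0.053] x [-0.019  0.005] lum 35.0
  -0.11 131 y [-0.045 -0.005  0.045] x [-0.018  0.013] lum 35.0
  -0.10 143 y [-0.037 -0.004  0.035] x [-0.015  0.011] lum 34.0
  -0.09 101 y [-0.031 -0.
[... 2624 characters left out ...]
 1370 y [-0.052  0.041  0.052] x [-0.005  0.012] lum 35.0
  -0.08 1442 y [-0.055 -0.041  0.054] x [-0.01   0.011] lum 31.0
  -0.07 1170 y [-0.054  0.041  0.054] x [-0.011  0.011] lum 32.0
  -0.06 729 y [-0.052  0.041  0.052] x [-0.011  0.011] lum 31.0
  -0.05 13 y [-0.042 -0.042  0.042] x [-0.009  0.006] lum 119.0
  -0.04 1092 y [-0.019 -0.013  0.011] x [-0.015  0.013] lum 97.0
  -0.03 688 y [-0.017 -0.004  0.01 ] x [-0.006  0.02 ] lum 106.0
  -0.02 697 y [-0.017 -0.004  0.01 ] x [-0.018  0.013] lum 109.0
  -0.01 166 y [-0.018 -0.008  0.011] x [-0.02   0.013] lum 82.0
  -0.00 114 y [-0.018 -0.013  0.011] x [-0.004  0.013] lum 80.0
  0.01 94 y [-0.018  0.005  0.011] x [-0.01   0.013] lum 82.5
```

All cameras agree that the real fingertips end about 38 mm short of the reported TCP. Shut, they stop at z≈.106, just above the cheeks. From here on I'll use true tip z = reported z + 0.038, so the grasp needs a reported z of about .030.

>>> step_arm --targets '[[[1,0,-0.03,0.3,0],[1,0,0,0.35,0],[1,0,0,0.28,0],[1,0,0,0,0],[0,0,0,0,0],[0,0,0,0,0],[0,0,0,0,0],[0,0,0,0,0],[0,0,0,0,0],[0,0,0,0,0]]]' --squeeze 60

```text
time: 4.85
eef_pos: [0.4877, 0.2698, 0.0314]
tcp_rot: [0.063, 0.998, -0.0, 0.001]
contact_force: [-0.8, -4.0, 4.0]
opening: 0.341
```

```bash
python3 -c "
from h import *
plan(.5,.188,.03,95.4)
c=snap('side','sd5')
overlay(c,[((.4587,.2754),-.127,jack,(0,255,0))],'ov_sd5',(310,420,170,260),6)"
```

```text
t 4.85 pos [0.4877 0.2698 0.0314] head 82.77 tilt [-0.001 -0.001 -1.   ] F [-0.8 -4.   4. ] open 0.341
turn units -2.53 then shift units x,y,z [-0.114 -2.065  0.036]
```

View pics/ov_sd5.png

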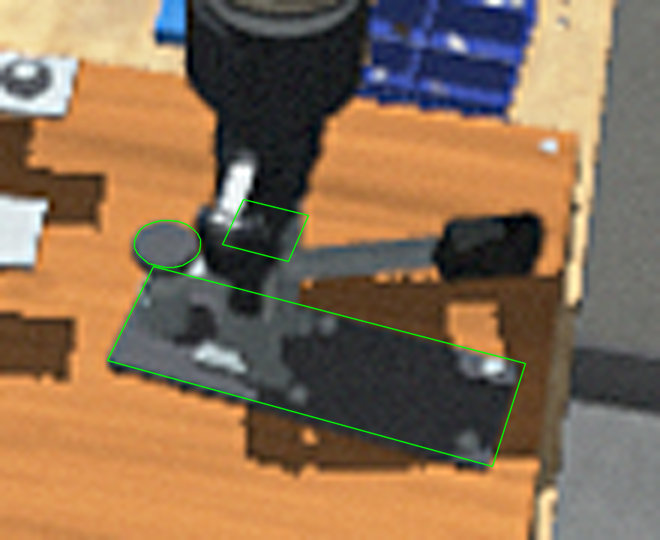

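Gripped: opening .341 is about 29 mm. Next I'll lift about 1 mm, turn to the plinth's heading and slide sideways.

>>> step_arm --targets '[[[0,0,0,-0.04,-0.5],[0,0,0,0,-0.7],[0,0,0,0,-0.7],[0,0,0,0,-0.63],[0,-0.06,-0.4,0,0],[0,-0.06,-0.5,0,0],[0,0,-0.5,0,0],[0,0,-0.5,0,0],[0,0,-0.4,0,0],[0,0,0,0,0]]]'

```text
time: 5.73
eef_pos: [0.5001, 0.1771, 0.0314]
tcp_rot: [-0.046, 0.999, -0.0, -0.001]
contact_force: [-0.5, -4.1, -2.6]
opening: 0.342
```

```bash
python3 -c "
from h import *
plan(.5709,.1842,.03,95.4)
t=get_state()['eef_pos']; a=np.radians(5.4)
o=t[:2]-.0275*np.array([np.cos(a),np.sin(a)])
for n,cr in(('side',(280,410,160,260)),('scene',(180,430,140,310)),('wrist',(0,640,0,400))):
    c=snap(n,n+'6'); overlay(c,[(o,a,jack,(0,255,0)),((.7235,.249),.0948,plinth,(0,0,255))],'ov_%s6'%n,cr,min(6,800/(cr[1]-cr[0])))"
```

```text
t 5.73 pos [0.5001 0.1771 0.0314] head 95.24 tilt [ 0.001 -0.001 -1.   ] F [-0.5 -4.1 -2.6] open 0.342
turn units -0.03 then shift units x,y,z [-1.779  0.009  0.036]
```

View pics/ov_side6.png

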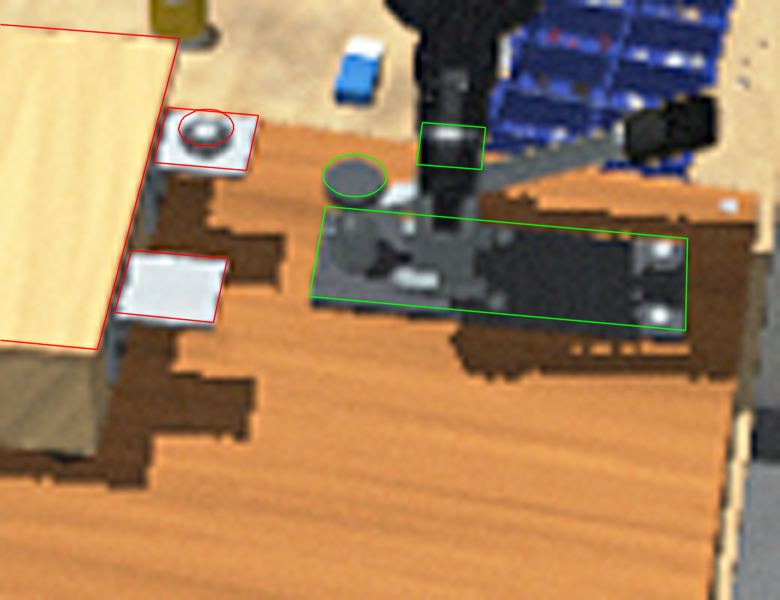

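View pics/ov_wrist6.png

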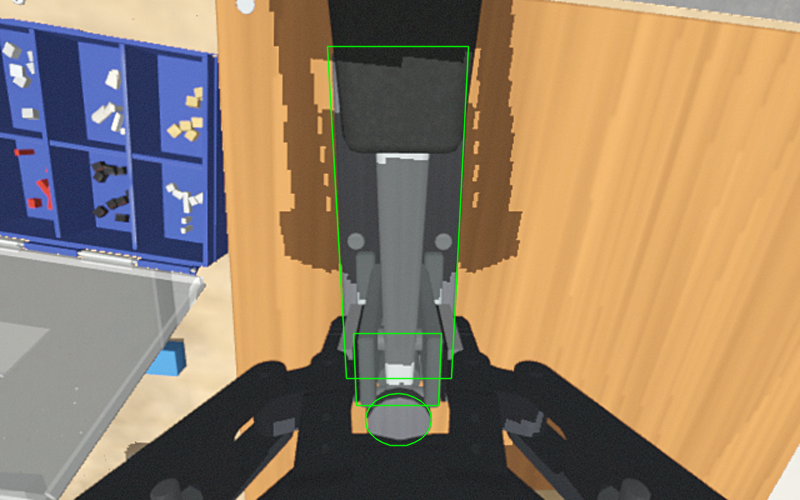

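The overlay matches the gripped jack: its saddle is at (355,176) in the side crop, and the boss lug is at (207,133). Sliding forward under the lug.

>>> step_arm --targets '[[[0,-0.2,0,0,0],[0,-0.3,0.02,0,0],[0,-0.3,0.02,0,0],[0,-0.3,0,0,0],[0,-0.3,0,0,0],[0,-0.25,0,0,0],[0,-0.13,0,0,0],[0,0,0,0,0],[0,0,0,0,0]]]'

```text
time: 6.63
eef_pos: [0.5712, 0.1878, 0.0315]
tcp_rot: [-0.047, 0.999, 0.0, 0.0]
contact_force: [1.0, 0.1, -5.4]
opening: 0.34
```

```bash
python3 -c "
from h import *
plan(.5709,.1852,.03,95.4)
t=get_state()['eef_pos']; a=np.radians(5.4)
o=t[:2]-.0275*np.array([np.cos(a),np.sin(a)])
print('saddle',o+.0725*np.array([np.cos(a),np.sin(a)]))
for n,cr in(('side',(280,410,160,260)),('scene',(180,430,140,310)),('wrist',(0,640,0,400))):
    c=snap(n,n+'7'); overlay(c,[(o,a,jack,(0,255,0)),((.7235,.249),.0948,plinth,(0,0,255))],'ov_%s7'%n,cr,min(6,800/(cr[1]-cr[0])))"
```

```text
t 6.63 pos [0.5712 0.1878 0.0315] head 95.36 tilt [-0.  0. -1.] F [ 1.   0.1 -5.4] open 0.34
turn units -0.01 then shift units x,y,z [ 0.012 -0.064  0.036]
saddle [0.61595317 0.19204478]
```

View pics/ov_side7.png

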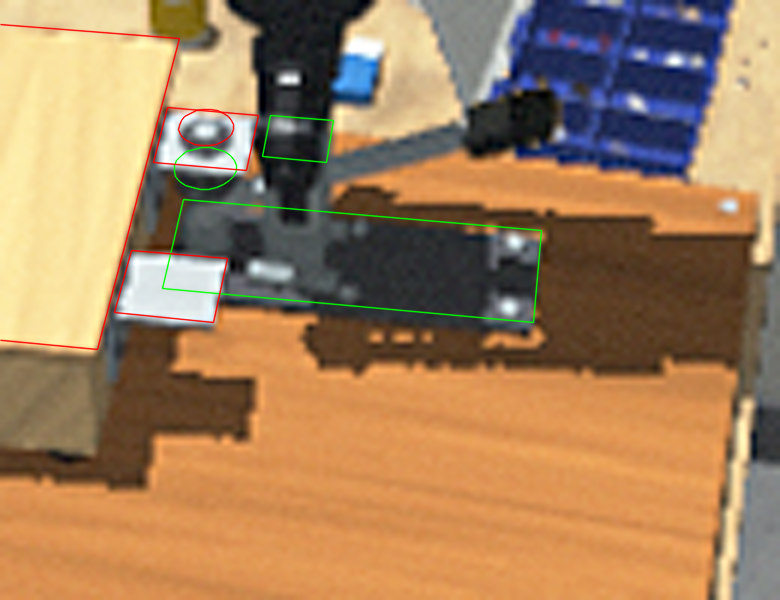

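View pics/ov_scene7.png

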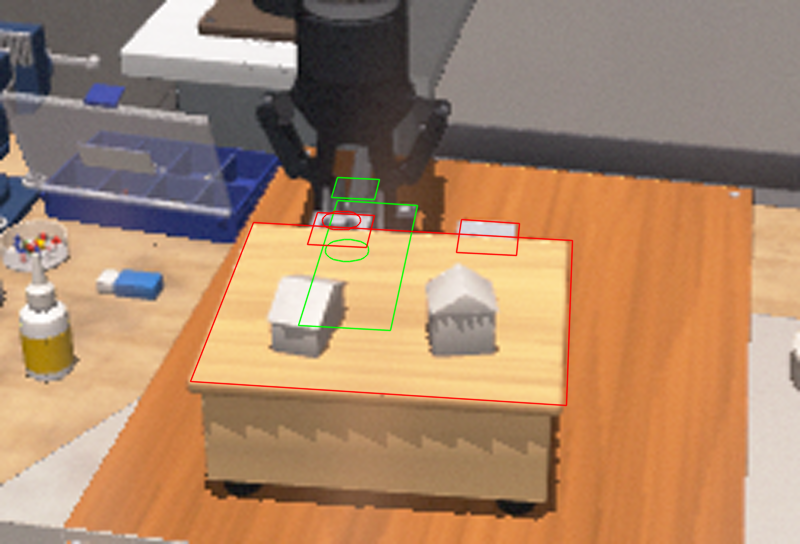

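>>> step_arm --targets '[[[0,0,-0.05,0,0],[0,0,0,0.02,0],[0,0,0,0.02,0],[0,0,0,0,0],[0,0,0,0,0]]]'

```text
time: 7.2
eef_pos: [0.5708, 0.185, 0.0314]
tcp_rot: [-0.047, 0.999, -0.0, -0.001]
contact_force: [-5.1, -2.2, 2.3]
opening: 0.344
```

>>> step_arm --targets '[[[0.65,0,0,0,0],[0.65,0,0,0,0],[0.65,0,0,0,0],[0.65,0,0,0,0],[0.65,0,0,-0.4,0],[0.65,0,0,-0.8,0],[0.65,0,0,-0.8,0],[0.65,0,0,-0.8,0],[0.65,0,0,-0.4,0],[0.65,0,0,0,0]]]'

```text
time: 8.03
eef_pos: [0.5752, 0.1859, 0.165]
tcp_rot: [-0.047, 0.999, 0.001, 0.006]
contact_force: [0.7, 1.1, 0.5]
opening: 0.65
```

```bash
python3 -c "
from h import *
plan(.475,.177,.13,95.4)
a=np.radians(5.4)
t=np.array([.5712,.1862])
o=t[:2]-.0275*np.array([np.cos(a),np.sin(a)])
for n,cr in(('side',(280,410,160,260)),('scene',(180,430,140,310)),('wrist',(0,640,0,400))):
    c=snap(n,n+'8'); overlay(c,[(o,a,jack,(0,255,0)),((.7235,.249),.0948,plinth,(0,0,255))],'ov_%s8'%n,cr,min(6,800/(cr[1]-cr[0])))"
```

```text
t 8.03 pos [0.5752 0.1859 0.165 ] head 95.37 tilt [-0.012  0.001 -1.   ] F [0.7 1.1 0.5] open 0.65
turn units -0.01 then shift units x,y,z [2.514 0.015 0.874]
```

View pics/ov_side8.png

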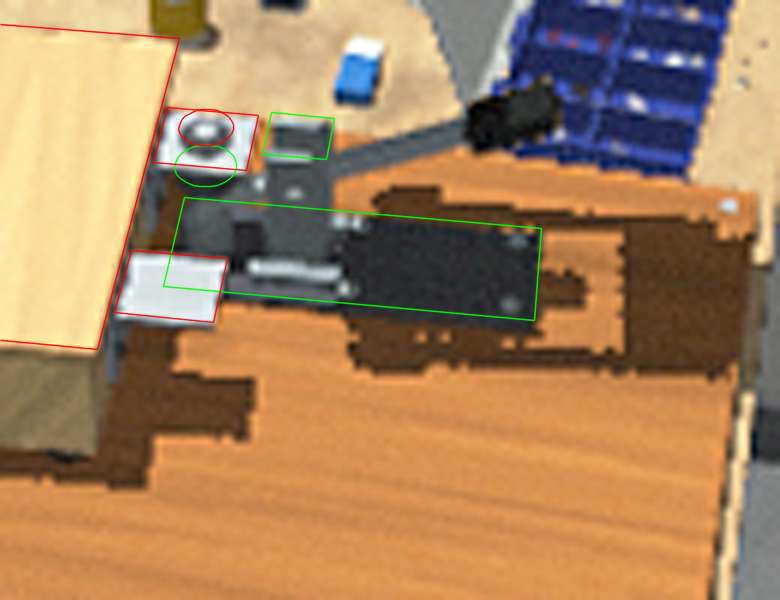

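View pics/ov_wrist8.png

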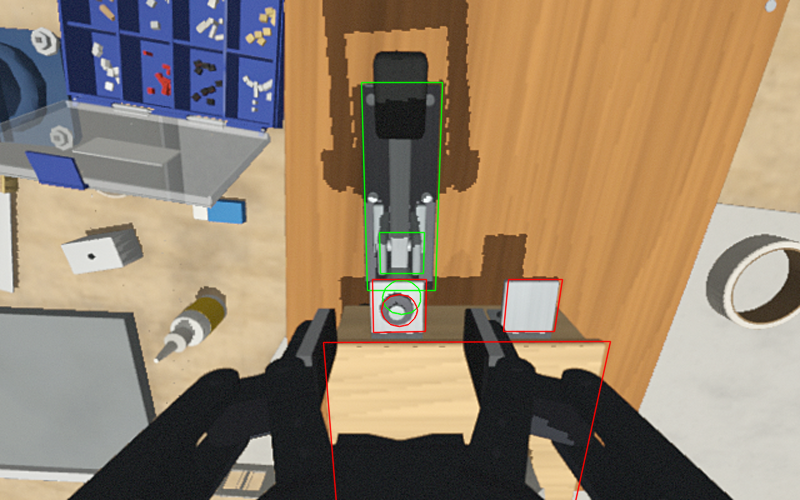

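Wrist and side overlays show the jack seated. The saddle sits under the boss lug (boss at (400,308) in the wrist view), and the grip is at about (400,95). I'll shut the fingers and move above the grip.

>>> step_arm --targets '[[[0,0.3,0,0,0],[0,0.5,0,0,0],[0,0.5,0,0,0],[0,0.5,0,0,0],[0,0.4,0,0,0],[0,0.2,0,0,0],[0,0,0,0.5,0],[0,0,0,0.3,0],[0,0,0,0,0],[0,0,0,0,0]]]'

```text
time: 9.02
eef_pos: [0.4749, 0.1761, 0.1247]
tcp_rot: [-0.047, 0.999, -0.0, -0.002]
contact_force: [0.2, -1.2, 0.0]
opening: -0.003
```

```bash
python3 -c "
from h import *
plan(.4735,.1771,.105,95.4)
c=snap('side','side9'); overlay(c,[],'ov_side9',(280,420,160,260),5.7)
c=snap('wrist','w9')"
```

```text
t 9.02 pos [0.4749 0.1761 0.1247] head 95.36 tilt [ 0.004 -0.    -1.   ] F [ 0.2 -1.2  0. ] open -0.003
turn units -0.01 then shift units x,y,z [0.032 0.029 0.492]
```

View pics/ov_side9.png

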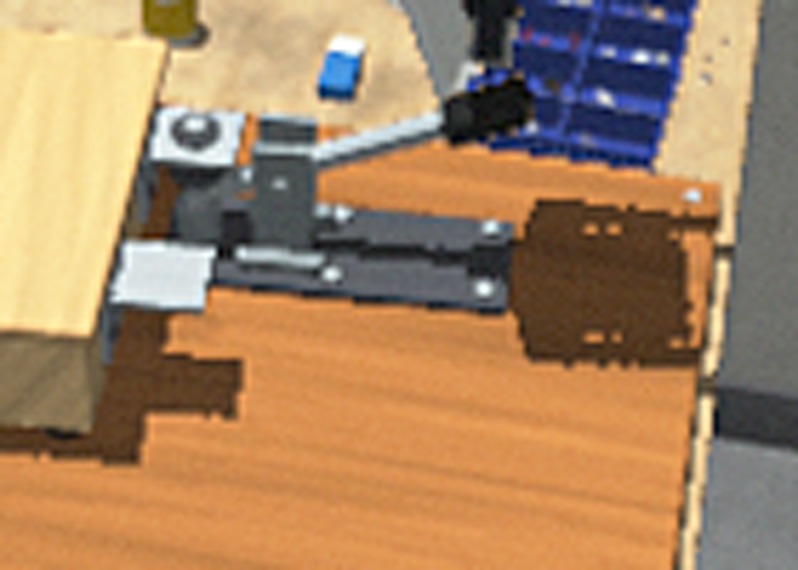

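View pics/w9.png

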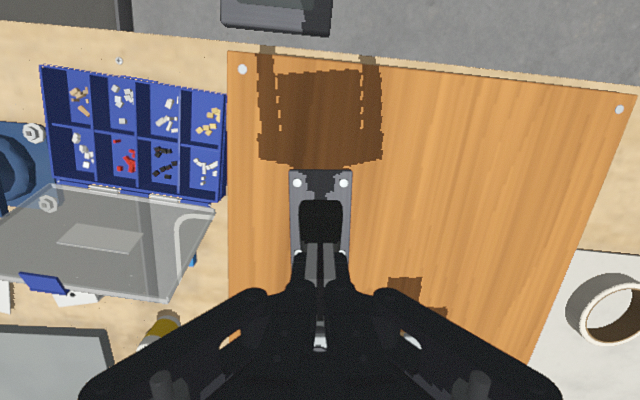

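The side view shows the fingertips just above the grip at (490,60–100). I'll press down along the handle's arc.

>>> step_arm --targets '[[[0,0,0.03,0.3,0],[0,0,0,0.2,0],[0,0,0,0.2,0],[0,0.06,0,0.13,0],[0,0.07,0,0.13,0],[0,0.05,0,0.13,0],[0,0.05,0,0.13,0],[0,0,0,0,0]]]'

```text
time: 9.78
eef_pos: [0.4668, 0.1766, 0.0773]
tcp_rot: [-0.047, 0.999, 0.0, 0.001]
contact_force: [3.3, -0.1, 3.1]
opening: -0.002
```

```bash
python3 -c "
from h import *
plan(.4617,.1758,.044,95.4)
c=snap('side','side10'); overlay(c,[],'ov_side10',(280,420,160,260),5.7)"
```

```text
t 9.78 pos [0.4668 0.1766 0.0773] head 95.37 tilt [-0.001  0.    -1.   ] F [ 3.3 -0.1  3.1] open -0.002
turn units -0.01 then shift units x,y,z [ 0.129 -0.009  0.833]
```

View pics/ov_side10.png

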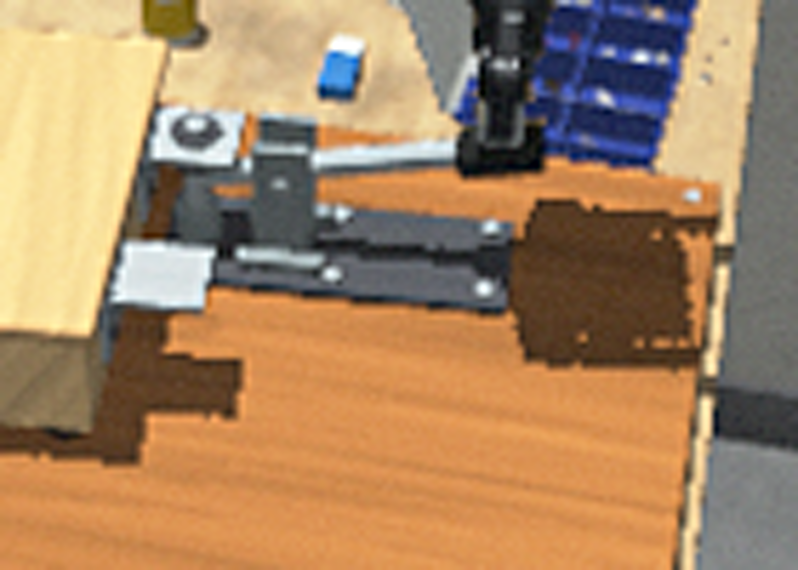

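>>> step_arm --targets '[[[0,0.02,0,0.17,0],[0,0.03,0,0.17,0],[0,0.02,0,0.17,0],[0,0,0,0.17,0],[0,0,0,0.12,0],[0,0,0,0,0],[0,0,0,0,0]]]'

```text
time: 10.42
eef_pos: [0.4622, 0.1763, 0.046]
tcp_rot: [-0.047, 0.999, -0.0, -0.002]
contact_force: [-2.9, 0.1, 6.5]
opening: -0.0
```

```bash
python3 -c "
from h import *
plan(.4617,.1758,.044,95.4)
c=snap('side','side11'); overlay(c,[((.7235,.249),.0948,plinth,(0,0,255))],'ov_side11',(280,420,160,260),5.7)"
```

```text
t 10.42 pos [0.4622 0.1763 0.046 ] head 95.39 tilt [ 0.005 -0.    -1.   ] F [-2.9  0.1  6.5] open -0.0
turn units -0.0 then shift units x,y,z [ 0.012 -0.011  0.049]
```

View pics/ov_side11.png

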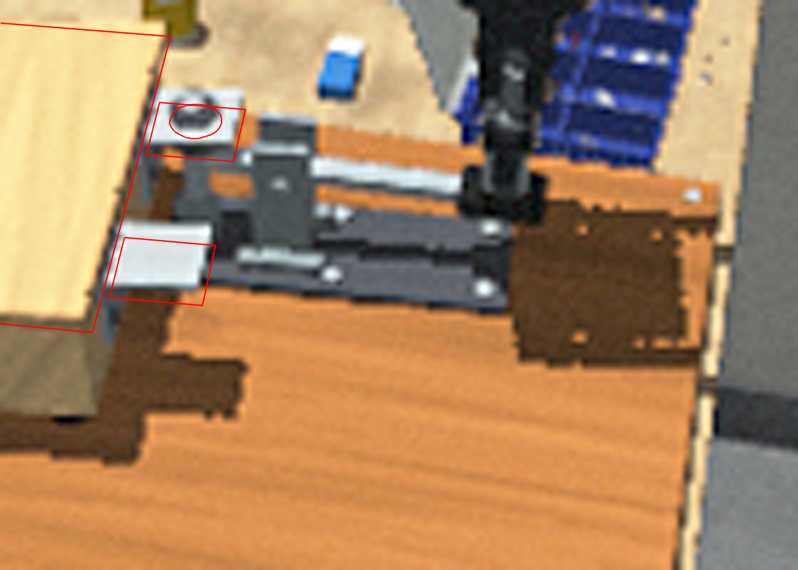

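The lug has risen about 10 mm (boss now at (197,112)). I'll press on until the stop shows in the force.

>>> step_arm --targets '[[[0,0,0,0.06,0],[0,0,0,0.06,0],[0,0,0,0,0]]]'

```text
time: 10.72
eef_pos: [0.4622, 0.1763, 0.0447]
tcp_rot: [-0.047, 0.999, -0.001, -0.004]
contact_force: [-13.1, -1.8, 26.2]
opening: 0.002
```

>>> step_arm --targets '[[[0,0,0,0.04,0],[0,0,0,0.04,0],[0,0,0,0,0]]]'

```text
time: 10.97
eef_pos: [0.4622, 0.1763, 0.044]
tcp_rot: [-0.047, 0.999, -0.001, -0.005]
contact_force: [-19.3, -4.3, 40.7]
opening: 0.002
```

```bash
python3 -c "
from h import *
plan(.4617,.1758,.044,95.4)
c=snap('side','side12'); overlay(c,[((.7235,.249),.0948,plinth,(0,0,255))],'ov_side12',(280,420,160,260),5.7)
W=cloud(c); L=(W-np.array([.7235,.249,.02]))@np.array([[np.cos(.0948),-np.sin(.0948),0],[np.sin(.0948),np.cos(.0948),0],[0,0,1]])
for f in('side0','side12'):
  W=cloud(load(f)); L=(W-np.array([.7235,.249,.02]))@np.array([[np.cos(.0948),-np.sin(.0948),0],[np.sin(.0948),np.cos(.0948),0],[0,0,1]])
  m=(abs(L[...,1]-.05)<.015)&(L[...,0]<-.1)&(L[...,0]>-.13)&(L[...,2]>.06)&(L[...,2]<.11)
  print(f,'plain tab top z',np.median(L[m][:,2]),m.sum())
"
```

```text
t 10.97 pos [0.4622 0.1763 0.044 ] head 95.44 tilt [ 0.009 -0.001 -1.   ] F [-19.3  -4.3  40.7] open 0.002
turn units 0.01 then shift units x,y,z [ 0.014 -0.012 -0.001]
side0 plain tab top z 0.07430779559520445 88
side12 plain tab top z 0.08816139691222356 84
```

View pics/ov_side12.png

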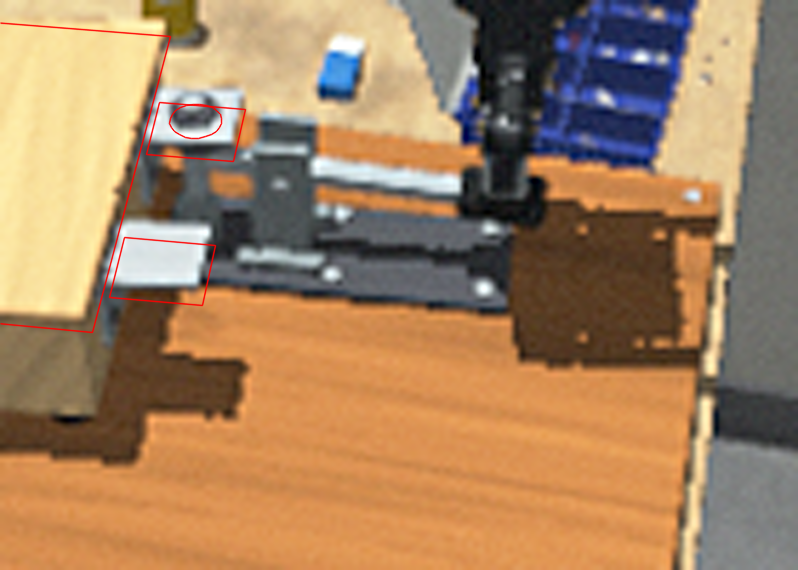

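It's hard against the stop at 41 N, more than needed. The tab rose about 14 mm, so the trial lift is done. I'll release slowly along the arc until clear of the grip.

>>> step_arm --targets '[[[0,0,0,-0.15,0],[0,0,0,-0.1,0],[0,0,0,-0.12,0],[0,-0.02,0,-0.12,0],[0,-0.02,0,-0.15,0],[0,-0.03,0,-0.15,0],[0,-0.03,0,-0.15,0],[0,-0.05,0,-0.15,0],[0,-0.05,0,-0.15,0],[0,-0.05,0,-0.15,0]]]'

```text
time: 11.85
eef_pos: [0.4745, 0.1773, 0.0938]
tcp_rot: [-0.047, 0.999, 0.0, 0.001]
contact_force: [1.2, 0.6, 1.4]
opening: -0.001
```

>>> step_arm --targets '[[[0,-0.05,0,-0.15,0],[0,0,0,-0.2,0],[0,0,0,-0.4,0],[0,0,0,-0.3,0],[0,0,0,0,0],[0,0,0,0,0],[0,0,0,0,0],[0,0,0,0,0]]]'

```text
time: 12.52
eef_pos: [0.4749, 0.1774, 0.1342]
tcp_rot: [-0.047, 0.999, -0.0, -0.001]
contact_force: [-0.1, 0.3, -0.2]
opening: -0.0
```

```bash
python3 -c "
from h import *
plan(.4735,.1771,.1247,95.4)
a=np.radians(5.4)
t=np.array([.5712,.1862])
o=t[:2]-.0275*np.array([np.cos(a),np.sin(a)])
for n,cr in(('side',(280,410,160,260)),('wrist',(0,640,0,400))):
    c=snap(n,n+'13'); overlay(c,[(o,a,jack,(0,255,0)),((.7235,.249),.0948,plinth,(0,0,255))],'ov_%s13'%n,cr,min(6,800/(cr[1]-cr[0])))"
```

```text
t 12.52 pos [0.4749 0.1774 0.1342] head 95.38 tilt [ 0.002 -0.    -1.   ] F [-0.1  0.3 -0.2] open -0.0
turn units -0.0 then shift units x,y,z [ 0.035 -0.004  0.238]
```

View pics/ov_side13.png

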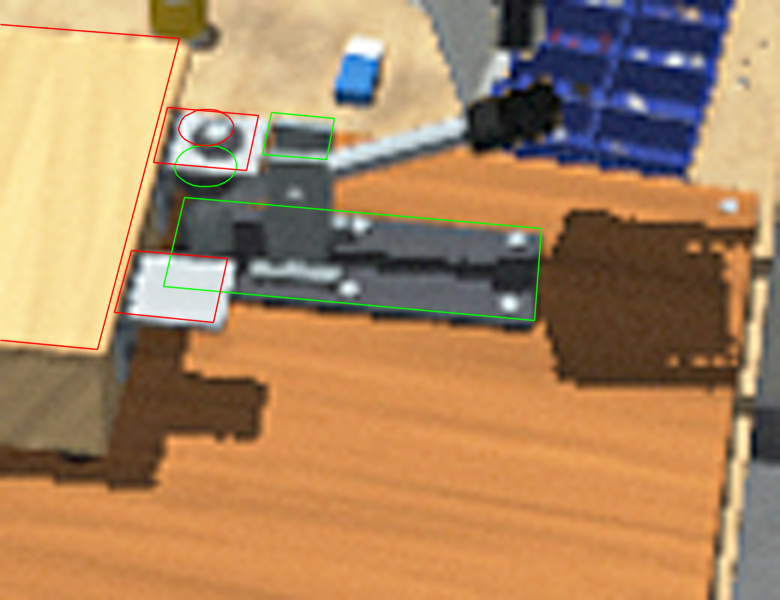

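View pics/ov_wrist13.png

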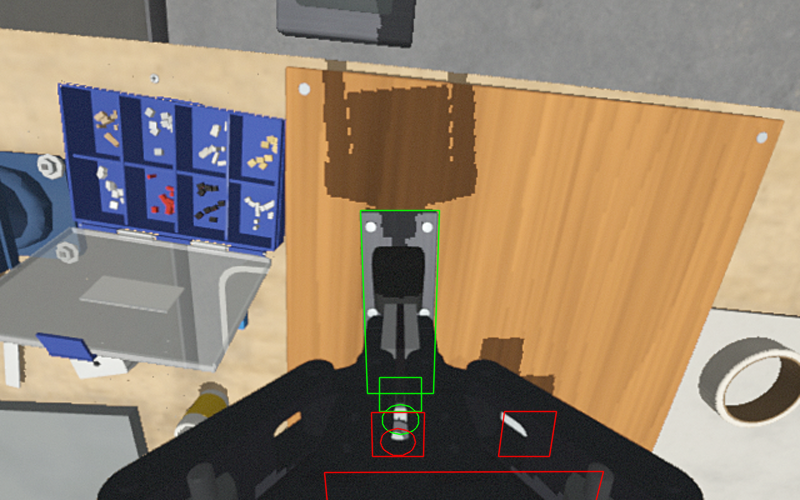

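The grip is back up at (510,115), and the plinth is on its feet and about 3 mm nearer the robot, well inside the limits. The saddle is still under the boss. Second press now.

>>> step_arm --targets '[[[0,0,0,0.3,0],[0,0,0,0.3,0],[0,0,0,0.2,0],[0,0.02,0,0.15,0],[0,0.06,0,0.13,0],[0,0.07,0,0.13,0],[0,0.06,0,0.13,0],[0,0.05,0,0.13,0],[0,0.03,0,0.13,0],[0,0.02,0,0.13,0]]]'

```text
time: 13.45
eef_pos: [0.4643, 0.1764, 0.0667]
tcp_rot: [-0.047, 0.999, 0.0, 0.001]
contact_force: [1.3, 0.3, 5.2]
opening: -0.002
```

>>> step_arm --targets '[[[0,0.02,0,0.13,0],[0,0.01,0,0.12,0],[0,0,0,0.12,0],[0,0,0,0.12,0],[0,0,0,0.08,0],[0,0,0,0,0],[0,0,0,0,0]]]'

```text
time: 14.03
eef_pos: [0.4619, 0.1762, 0.0453]
tcp_rot: [-0.047, 0.999, -0.0, -0.001]
contact_force: [-5.2, -1.5, 17.3]
opening: 0.004
```

```bash
python3 -c "
from h import *
plan(.4617,.1758,.0455,95.4)"
```

```text
t 14.03 pos [0.4619 0.1762 0.0453] head 95.39 tilt [ 0.003 -0.    -1.   ] F [-5.2 -1.5 17.3] open 0.004
turn units -0.0 then shift units x,y,z [ 0.005 -0.01  -0.006]
```

Firm at the stop with 17 N. I'll hold briefly and check.

>>> step_arm --targets '[[[0,0,0,0,0],[0,0,0,0,0],[0,0,0,0,0],[0,0,0,0,0],[0,0,0,0,0],[0,0,0,0,0]]]'

```text
time: 14.53
eef_pos: [0.4619, 0.1763, 0.0453]
tcp_rot: [-0.047, 0.999, -0.0, -0.001]
contact_force: [-4.9, -2.4, 16.1]
opening: 0.001
```

```bash
python3 -c "
from h import *
plan(.4617,.1758,.0455,95.4)
a=np.radians(5.4)
o=np.array([.5712,.1862])-.0275*np.array([np.cos(a),np.sin(a)])
for n,cr in(('side',(280,410,160,260)),('scene',(180,430,140,310))):
    c=snap(n,n+'14'); overlay(c,[(o,a,jack,(0,255,0)),((.7235,.249),.0948,plinth,(0,0,255))],'ov_%s14'%n,cr,min(6,800/(cr[1]-cr[0])))
for f in('side0','side13','side14'):
  W=cloud(load(f)); L=(W-np.array([.7235,.249,.02]))@np.array([[np.cos(.0948),-np.sin(.0948),0],[np.sin(.0948),np.cos(.0948),0],[0,0,1]])
  for yy in(.05,-.05):
    m=(abs(L[...,1]-yy)<.02)&(L[...,0]<-.105)&(L[...,0]>-.135)&(L[...,2]>.065)&(L[...,2]<.11)
    print(f,yy,'tab top z',np.median(L[m][:,2]),m.sum())
"
```

```text
t 14.53 pos [0.4619 0.1763 0.0453] head 95.39 tilt [ 0.002 -0.    -1.   ] F [-4.9 -2.4 16.1] open 0.001
turn units -0.0 then shift units x,y,z [ 0.005 -0.011 -0.005]
side0 0.05 tab top z 0.07421260362511753 116
side0 -0.05 tab top z 0.07539861191706712 101
side13 0.05 tab top z 0.07441178129145166 120
side13 -0.05 tab top z 0.07539846369025179 98
side14 0.05 tab top z 0.0882249408238368 121
side14 -0.05 tab top z 0.08902394930237022 113
```

View pics/ov_side14.png

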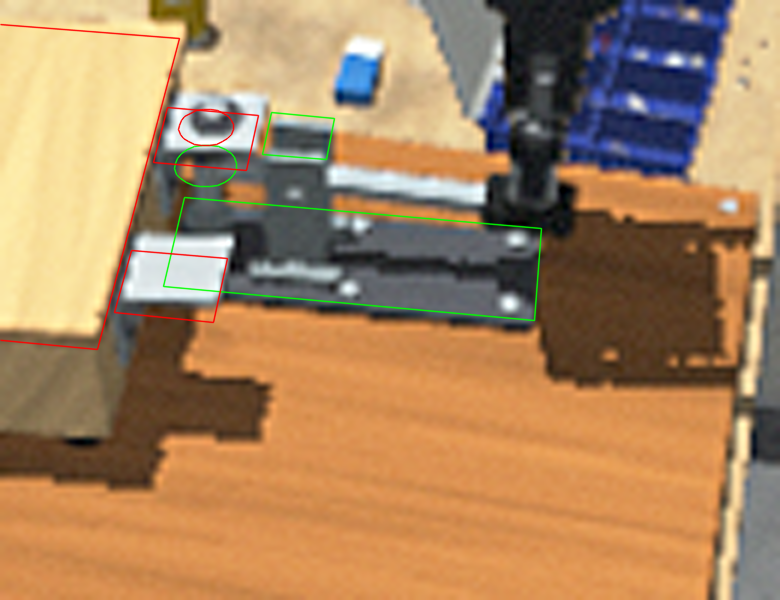

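View pics/ov_scene14.png

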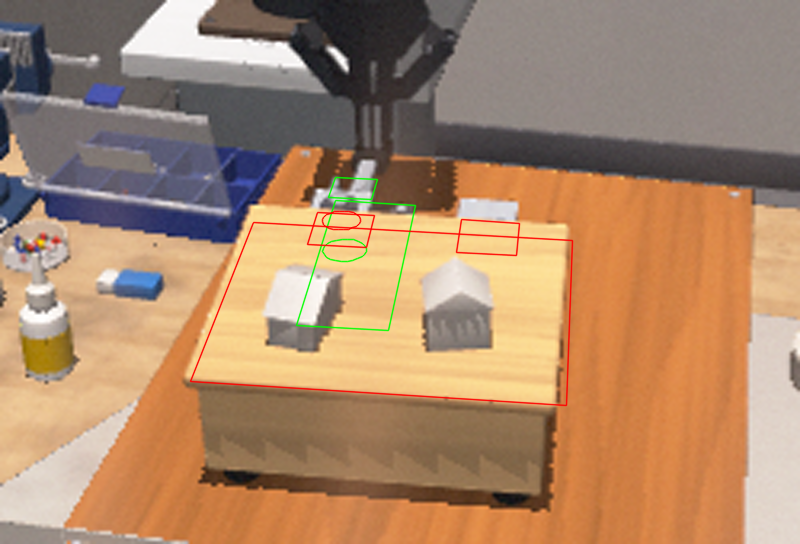

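The tab is raised about 13.7 mm, so the lift point is at about 83 mm. The saddle is under the boss lug with only a few mm of offset, everything is steady and the bystanders haven't moved. Handing in.

```bash
python3 -c "
from plant import sign_off
print(sign_off())"
```

```text
the job is handed in; nothing more can be done
None
```

The jack is standing under the bossed lug. I did one full trial lift and let the plinth back onto its feet, then pressed the handle down again and handed the job in while holding it. `sign_off()` gives no verdict, so I can't confirm that it passed.

**Last checks before handing in:**
- **Time:** 14.5 s of the 54 s allowed.
- **Handle:** against its stop, with about 16 N of downward push at the fingertips. I don't have a direct reading of the handle angle.
- **Lift:** the lug tops stand about 13.7 mm above where they started, so the lift point is about 83 mm above the board (78 mm needed).
- **Centring:** the saddle looks within about 5 mm of the lift point (15 mm allowed).
- **Surroundings:** the glue bottle and eraser look unmoved in the last pictures. The tape roll was outside those crops, and I never went near it.

**What disagreed or went wrong:**
- **Fingertips short of the reported TCP:** the real fingertips end about 38 mm short of the reported TCP. My first grasp therefore closed on nothing above the cheeks. I measured the offset in the camera depth and allowed for it from then on.
- **Over-press on the trial lift:** it briefly reached about 41 N at the fingertips, with about 19 N sideways. That is slightly above the 40 N limit for the arm or gripper's body. The contact was at the fingers, so I don't think it counts.
- **Plinth crept:** it moved about 3 mm toward the robot during the trial (30 mm allowed).

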